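# Hang the handpiece holder on the equipment rail

## Task

Pick up the blue handpiece holder by its black tab, lift its hook over the front lip of the rail and lower it gently, without dropping it, until it sits fully home behind the lip, at least 3 cm to the left (+y) of the orange end stop. Then, keeping it hooked, slide it along the rail until its side just touches the stop, without shifting the stop, and let go. Never press it against the rail or the stop with more than about 15 N, and leave everything else alone.

Things in the scene. Friction and masses are not known exactly. Their poses are not given: they have to be found in the camera images.
- holder: blue plastic handpiece holder, 0.2 to 0.35 kg, standing upright on the table. Origin: centre of its underside; z up, x towards its hook side, y across. Open cup 56 (x) by 64 (y), 105 high. Its back plate (x 21 to 28, 64 wide) rises to z 125; from there a flat arm (40 wide, z 125 to 133) runs to x 43.5 and ends in a tongue pointing down (see hook, tongue, tab)
- tab (a point): middle of the holder's black upright grip tab, on top of the arm, at x 29, y 0, z 156 in the holder's frame: 28 long in x, 14 thick in y, z 133 to 179. Take it from above, fingers closing along y. Axes as the holder's
- hook (a point): roof of the holder's hook mouth (underside of the arm), midway between plate and tongue: x 32.75, y 0, z 125 in the holder's frame, axes as the holder's. The mouth is 9.5 wide (x 28 to 37.5) and opens downward. Hung, this point is 190 above the table, the arm resting on the lip's top
- tongue (a point): centre of the lower end of the holder's tongue: x 40.5, y 0, z 103 in the holder's frame. The tongue is 6 thick (x 37.5 to 43.5), 40 wide in y, 22 long
- stand: fixed stand with an aluminium rail 380 long along its y. Origin: on the table under the middle of the rail's NOMINAL front face; x points to the rail's back, z up. The rail is clamped in slotted brackets: its true front face lies anywhere from x -14 to +14, which no reading shows. Find it by feel (tongue against the back wall) or by sight. It is parallel to y
- rail_top (a point): fixed mark on the stand, not on the rail: x 0, y 0, z 190, the nominal top front edge of the lip. Rail section from the front: lip wall 5 thick, top at z 190, front face 80 tall; slot 11 wide, floor at z 155; back wall 5 thick, top at z 210. All rigid. Hung, the tongue is in the slot, the plate in front of the lip, and the holder leans back up to 0.1 rad
- stop_face (a point): middle of the orange end stop's +y face, at x -33, z 155 in the stand's frame, axes as the stand's. The stop is an upright tab 22 by 16 by 91, its top at z 177, in front of the rail. The hung holder's side (32 from its middle) meets it when slid towards -y. Only friction holds it: about 11 N along the rail shifts it. The hung holder slides with about 1 to 3 N
- tape: blue roll of tape lying flat, 90 across, 50 high, 40 hole; bystander, origin under its centre
- cup_a: small clear glass cupping jar, 58 across, 70 high; bystander, origin under its centre
- cup_b: second clear glass cupping jar, 58 across, 70 high; bystander, origin under its centre
- alcohol: white bottle with a blue band, 68 across, 170 high; bystander, origin under its centre
- amber: small amber bottle, 48 across, 110 high; bystander, origin under its centre
- tub: white tub, 110 across, 150 high; bystander, origin under its centre
- tray: clear open tray, 140 x 200, 35 high; bystander, origin under its centre
Things that resemble listed ones, but are neither listed nor needed, are in the scene too. What is shaped like the holder but green or yellow is not meant.

How it is judged:
By the outcome, as a careful person would: the job done as asked, in the order asked, and still so for the second after the job is handed in, with the robot touching nothing.
It also fails if it takes over 54 s, if anything falls off the work surface, if the arm or the gripper's body presses on something with over 40 N, if the wrist force passes 120 N, or if a joint passes its speed limit or range.

## Robot

A 6-joint arm with a two-finger parallel gripper is mounted at the origin on the work surface. World frame = base frame: x ahead of the robot, y to its left, z up, the work surface at z = 0. Lengths are in m, angles in rad, forces in N, time in s.
With the tool pointing down it reaches from about 0.375 to 0.75 m from the base axis. Payload 9 kg.
Tool frame: the origin (TCP) lies at the very end of the fingers, on their centre line; the grasp point (between the pads) lies 19 mm behind it; z points along the fingers, y is the line along which they close (so a half turn about z gives the same grasp; the last joint's range is limited). The gripper opens to 85 mm and grips with 20 to 120 N. Pads are 22 mm wide; open, the fingers measure 114 mm over their backs; the gripper's body (76 mm by 85 mm) begins 54 mm behind the grasp point. The pads swing forward as they close: fully open they stand 13 mm farther back than shut.
Start: joints at [-1.55, 0.104, 0.097, 1.564, 0, 1.353], TCP at [0.142, -0.583, 0.231] pointing down, gripper open.
Joint ranges: [-2.99, 2.99], [-0.84, 1.86], [-1.1, 1.16], [-1.84, 2.11], [-1.51, 1.56], [-3.14, 3.14]. Speed limits (rad/s): [2.22, 2.22, 2.57, 3.14, 3.14, 3.14].

## Interface

Orientations are given as a 3x3 rotation matrix whose columns are the frame's x, y, z axes.
In Python, from station import r, imaging gives the robot as it stands. The module is installed in compiled form; this text tells all that it offers.
- The arm moves only by the tool step_arm, never from a script. Its argument "deltas" is text: rows parted by semicolons, each of 5 numbers parted by spaces: the shift along the tool's x, y, z in cm, then the turn about the tool's z in rad, then the gripper command: -1 is shut, 1 is fully open, values between are in proportion. A call has exactly 5 rows; each row shifts and turns the commanded pose from where the row before left it, along the tool's axes as they then stand; what a row does not reach is not made up. A row lasts 1/12 s, in which the tool goes at most 41.7 mm and 7.16 degrees, less where a joint would pass 70% of its speed; a pose out of reach is approached as far as the arm can. A call with a gripper value outside its range is refused whole. The fingers move at their own pace and stop on an object; "force" is the grip in N (left out, the last holds). Time passes only in rows, so rows that do not move let the fingers close, or fill a call up. It gives the time, the measured TCP pose, the force, the opening and the grip force at its end, in the units of the state.
- r.sense(): the state, without advancing time (a new reading comes with each control period).
- imaging.snapshot(name): name is "scene" or "top" or "wrist"; returns the picture (480x640x3 uint8, blue, green, red); there is no depth.
- imaging.calibration(name): a dict with "intrinsics" (3x3 intrinsics, pixels), "rvec" (rotation vector, rad) and "tvec" (3), from world to camera coordinates, as OpenCV has them; the wrist camera has in their place "tool_from_camera" (4x4, takes a point from camera to tool coordinates, whose origin is the TCP and whose axes are the flange's). Camera axes: x right, y down, z forward; pixel columns grow to the right and rows downward; lengths in m; the calibration is good to about 2 mm. A picture is of the moment at which its call begins: read the wrist's pose just before it. calibration takes no time and is no camera call.
- r.hand_in(): hands the job in; it is judged then, once.
The state is a dict: "time": time; "joint_pos": joint angles; "dq": joint speeds; "joint_torque": joint torques, N m; "position": TCP position; "eef_rot": TCP orientation; "ft_force": force on the tool from outside, world axes, zero at the start; "wrist_torque": the same for the moment, N m; "opening": opening from 0.0 (shut) to 1.0 (fully open); "grasp_force": force on a finger pad.
Only numpy, scipy, OpenCV 4.12 (cv2) and the standard library are available. Lean on these libraries where they do the work, as an engineer would, in place of code of your own. Each camera call takes 0.05 s, during which the arm holds its last target. There are 200 camera calls.

## Working session

There is one attempt and no reset: what is moved stays moved. The work goes in short steps, Python scripts to look and compute and a tool call to move; the robot and the scene stay as the last step left them, time stands still between calls to the robot, and variables do not carry over. Pictures are saved under pics/ and viewed, at most 10 in all, crops included, and the job is handed in when it is done.

Besides the shell and the picture viewer there is one more tool, called after ">>>" in YAML: its name, and indented under it one key for each argument. step_arm: Moves the arm, as the interface text tells. Its arguments: {"type":"object","properties":{"deltas":{"type":"string"},"force":{"type":"number"}},"required":["deltas"]}

```bash
mkdir -p pics; python3 - <<'E'
from station import r, imaging
import cv2,numpy as np
s=r.sense(); print(s['time'],s['position'],np.round(s['eef_rot'],3).tolist(),s['opening'],s['ft_force'])
for n in ['scene','top']:
    cv2.imwrite(f'pics/{n}0.png',imaging.snapshot(n)); c=imaging.calibration(n); print(n,{k:np.round(v,4).tolist() for k,v in c.items()})
c=imaging.calibration('wrist'); print({k:np.round(v,4).tolist() for k,v in c.items()})
E
```

```text
0.0 [ 0.14193248 -0.58262265  0.23050324] [[0.972, 0.237, -0.0], [0.237, -0.972, 0.001], [0.0, -0.001, -1.0]] 0.99885621833049 [ 0.54948653 -0.65920086  0.4227438 ]
scene {'intrinsics': [[573.4719, 0.0, 322.857], [0.0, 573.4719, 242.4774], [0.0, 0.0, 1.0]], 'rvec': [2.39, 0.7995, -0.2519], 'tvec': [-0.4572, -0.1944, 1.6507]}
top {'intrinsics': [[622.4823, 0.0, 320.3177], [0.0, 622.4823, 237.7903], [0.0, 0.0, 1.0]], 'rvec': [2.1422, -2.1437, 0.1909], 'tvec': [0.005, 0.574, 1.4826]}
{'intrinsics': [[348.2003, 0.0, 318.5066], [0.0, 348.2003, 241.5863], [0.0, 0.0, 1.0]], 'tool_from_camera': [[-0.0002, -0.9586, -0.2847, 0.0732], [1.0, -0.0004, 0.0006, -0.0012], [-0.0007, -0.2847, 0.9586, -0.1425], [0.0, 0.0, 0.0, 1.0]]}
```

View pics/scene0.png

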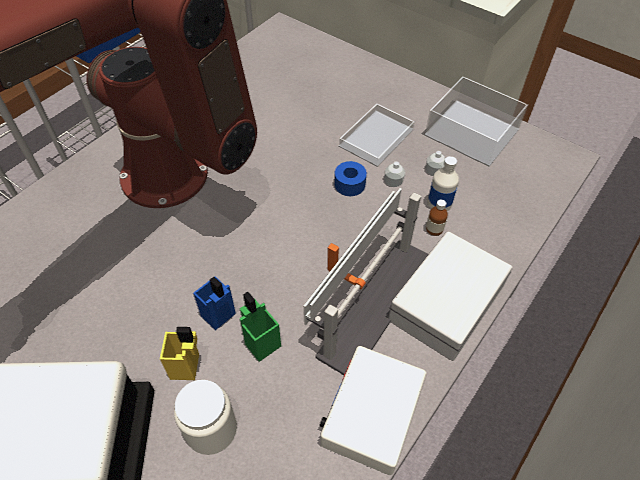

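View pics/top0.png

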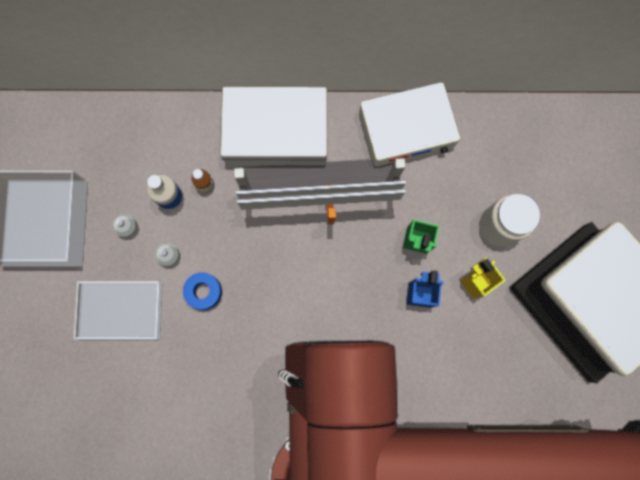

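The scene view shows the blue holder at (214,302) with its tab at (216,287), and the green one beside it at (260,330). In the top view, blue is at (425,290) with its tab at (433,278). The rail runs from (238,197) to (405,187) and the stop is at (331,213). I'll zoom in on the holder and rail.

```bash
cat > h.py <<'E'
import cv2,numpy as np
from station import r, imaging
def cam(n):
    c=imaging.calibration(n); R=cv2.Rodrigues(np.array(c['rvec'],float))[0]; return np.array(c['intrinsics']),R,np.array(c['tvec']).ravel()
def wcam():
    c=imaging.calibration('wrist'); s=r.sense(); T=np.eye(4);T[:3,:3]=s['eef_rot'];T[:3,3]=s['position']
    M=np.linalg.inv(T@np.array(c['tool_from_camera'])); return np.array(c['intrinsics']),M[:3,:3],M[:3,3]
def ray(C,p):
    K,R,t=C; d=R.T@np.linalg.solve(K,[p[0],p[1],1]); return -R.T@t,d/np.linalg.norm(d)
def plane(C,p,z):
    o,d=ray(C,p); return o+d*(z-o[2])/d[2]
def tri(C1,p1,C2,p2):
    o1,d1=ray(C1,p1);o2,d2=ray(C2,p2); A=np.c_[d1,-d2]; k=np.linalg.lstsq(A,o2-o1,rcond=None)[0]
    a=o1+k[0]*d1;b=o2+k[1]*d2; return (a+b)/2,np.linalg.norm(a-b)
def proj(C,X):
    K,R,t=C; q=K@(R@np.asarray(X)+t); return q[:2]/q[2]
E
python3 - <<'E'
from h import *
t=cv2.imread('pics/top0.png');s=cv2.imread('pics/scene0.png')
f=lambda im,x,y,w,h,W,H:cv2.resize(im[y:y+h,x:x+w],(W,H),interpolation=cv2.INTER_CUBIC)
a=f(t,395,260,60,60,400,300*4//3); b=f(s,190,270,60,60,400,400)
c=f(t,230,170,200,50,800,200)
cv2.imwrite('pics/crop.png',np.vstack([np.hstack([a,b]),c]))
T=cam('top');S=cam('scene')
print('cam pos',-T[1].T@T[2],-S[1].T@S[2])
def blob(im,m,box):
    x,y,w,h=box; n=m[y:y+h,x:x+w].astype(np.uint8); k,l,st,ce=cv2.connectedComponentsWithStats(n)
    i=1+np.argmax(st[1:,4]); return ce[i]+[x,y],st[i],cv2.minAreaRect(np.argwhere(l==i)[:,::-1].astype(np.float32)+[x,y])
for im,n,box,ob in((t,'top',(405,262,45,50),(318,200,25,28)),(s,'scene',(195,268,40,60),(322,240,25,35))):
    hsv=cv2.cvtColor(im,cv2.COLOR_BGR2HSV)
    print(n,'tab',blob(im,hsv[...,2]<45,box)); print(n,'stop',blob(im,(hsv[...,0]<18)&(hsv[...,1]>170)&(hsv[...,2]>60),ob))
    print(n,'blue',blob(im,(abs(hsv[...,0].astype(int)-112)<12)&(hsv[...,1]>130),box))
E
```

```text
cam pos [0.32552726 0.02692056 1.55592907] [ 1.04044627 -0.64674617  1.21283289]Traceback (most recent call last):
  File "<stdin>", line 14, in <module>
  File "<stdin>", line 11, in blob
cv2.error: OpenCV(4.12.0) /io/opencv/modules/imgproc/src/convhull.cpp:143: error: (-215:Assertion failed) total >= 0 && (depth == CV_32F || depth == CV_32S) in function 'convexHull'
```

View pics/crop.png

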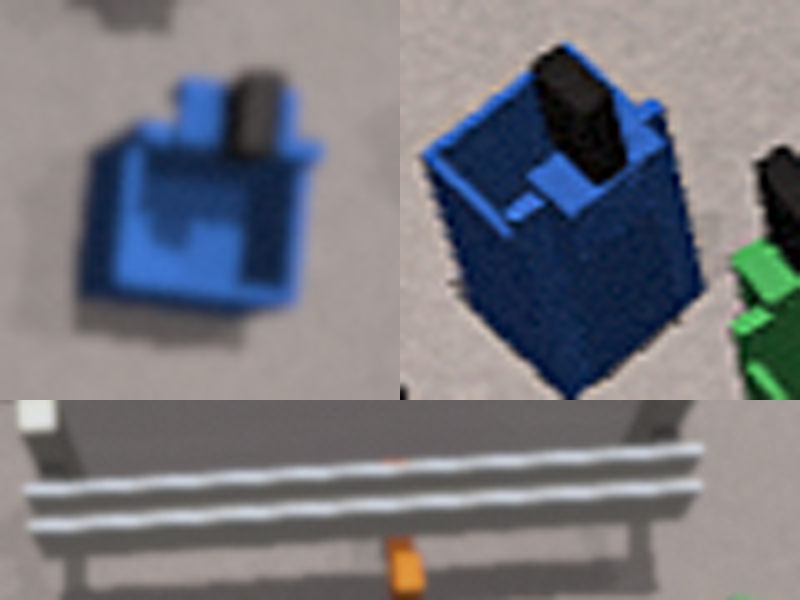

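The crop shows the hook and tab pointing +x, with the holder roughly square to the rail. The tab's top face is at about scene (215,281), and the lip line runs from top (237,201) to (405,192).

```bash
python3 - <<'E'
from h import *
T=cam('top');S=cam('scene')
a=lambda u,v:((u+.5)/6.667-.5+395,(v+.5)/6.667-.5+260)
b=lambda u,v:((u-400+.5)/6.667-.5+190,(v+.5)/6.667-.5+270)
c=lambda u,v:((u+.5)/4-.5+230,(v-400+.5)/4-.5+170)
P=lambda n,x:print(n,np.round(x,4))
for k in((533,65),(567,43),(610,90),(575,110),(571,77)): P('tabtop scene',plane(S,b(*k),.179))
P('tabtop top',plane(T,a(264,75),.179))
for k in((423,153),(565,43),(512,235)): P('rim scene',plane(S,b(*k),.105))
for k in((110,297),(300,303)): P('rim top',plane(T,a(*k),.105))
for k in((30,525),(700,487)): P('lip',plane(T,c(*k),.19))
for k in((25,490),(705,450)): P('back',plane(T,c(*k),.21))
for k in((394,547),(420,545),(425,592),(398,595),(409,569)): P('stoptop',plane(T,c(*k),.177))
E
```

```text
tabtop scene [ 0.4534 -0.2504  0.179 ]
tabtop scene [ 0.4563 -0.2376  0.179 ]
tabtop scene [ 0.4796 -0.2425  0.179 ]
tabtop scene [ 0.4759 -0.2547  0.179 ]
tabtop scene [ 0.4663 -0.2464  0.179 ]
tabtop top [ 0.4777 -0.247   0.179 ]
rim scene [ 0.4064 -0.2702  0.105 ]
rim scene [ 0.4139 -0.2087  0.105 ]
rim scene [ 0.4526 -0.2754  0.105 ]
rim top [ 0.4081 -0.2054  0.105 ]
rim top [ 0.4059 -0.2718  0.105 ]
lip [0.6342 0.1931 0.19  ]
lip [ 0.6566 -0.1837  0.19  ]
back [0.6495 0.1938 0.21  ]
back [ 0.6729 -0.1839  0.21  ]
stoptop [ 0.6246 -0.0113  0.177 ]
stoptop [ 0.6258 -0.026   0.177 ]
stoptop [ 0.5987 -0.0287  0.177 ]
stoptop [ 0.597  -0.0134  0.177 ]
stoptop [ 0.6119 -0.0197  0.177 ]
```

>>> step_arm:
  deltas: "0 0 -1.6 0.09 1; 0 0 -1.6 0.09 1; 0 0 -1.6 0.09 1; 0 0 -1.6 0.09 1; 0 0 -1.6 0 1"

```text
time: 0.52
position: [0.142, -0.5828, 0.3117]
eef_rot: [[0.992, -0.126, 0.0], [-0.126, -0.992, 0.001], [-0.0, -0.001, -1.0]]
ft_force: [-0.2, -0.1, 0.1]
opening: 0.996
grasp_force: 0.0
```

>>> step_arm:
  deltas: "2.2 -2.9 0 0 1; 2.2 -2.9 0 0 1; 2.2 -2.9 0 0 1; 2.2 -2.9 0 0 1; 2.2 -2.9 0 0 1"

```text
time: 0.93
position: [0.2695, -0.4509, 0.3109]
eef_rot: [[0.993, -0.121, -0.0], [-0.121, -0.993, 0.0], [-0.0, -0.0, -1.0]]
ft_force: [1.1, -0.9, 0.0]
opening: 1.004
grasp_force: 0.0
```

>>> step_arm:
  deltas: "2.2 -2.9 0 0 1; 2.2 -2.9 0 0 1; 2.2 -2.9 0 0 1; 2.2 -2.9 0 0 1; 2.2 -2.9 0 0 1"

```text
time: 1.35
position: [0.3962, -0.3201, 0.3111]
eef_rot: [[0.993, -0.121, -0.0], [-0.121, -0.993, 0.0], [-0.0, -0.0, -1.0]]
ft_force: [1.0, -0.9, -0.5]
opening: 1.002
grasp_force: 0.0
```

>>> step_arm:
  deltas: "2.0 -2.8 0 0 1; 2.0 -2.8 0 0 1; 1.3 -2.2 0 0 1; 0 0 0 0 1; 0 0 0 0 1"

```text
time: 1.77
position: [0.458, -0.2496, 0.311]
eef_rot: [[0.993, -0.118, -0.001], [-0.118, -0.993, 0.0], [-0.001, -0.0, -1.0]]
ft_force: [-0.1, -0.8, 0.4]
opening: 0.996
grasp_force: 0.0
```

```bash
python3 - <<'E'
from h import *
s=r.sense(); print(s['time'],s['position'],np.round(s['eef_rot'],3).tolist(),s['ft_force'])
im=imaging.snapshot('wrist');cv2.imwrite('pics/w1.png',im)
E
```

```text
1.7667 [ 0.45796218 -0.24957157  0.31098408] [[0.993, -0.118, -0.001], [-0.118, -0.993, 0.0], [-0.001, -0.0, -1.0]] [-0.10162294 -0.82999966  0.42539716]
```

View pics/w1.png

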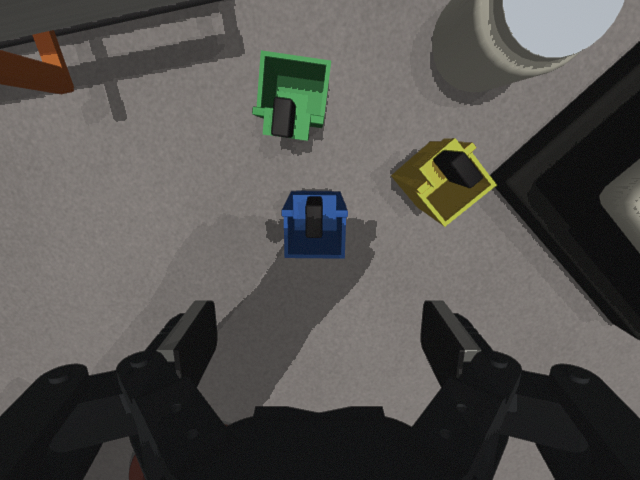

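The wrist view shows the blue holder square to the tool. Its tab top is near (314,203) and its front rim runs along row 257, from x=285 to 345. Next I'll compute the tab position.

```bash
python3 - <<'E'
from h import *
W=wcam(); im=cv2.imread('pics/w1.png'); hsv=cv2.cvtColor(im,cv2.COLOR_BGR2HSV)
b=(abs(hsv[...,0].astype(int)-112)<14)&(hsv[...,1]>130)
b[:180]=0;b[270:]=0
ys,xs=np.nonzero(b[:,270:360]);xs+=270
print('blue bbox',xs.min(),xs.max(),ys.min(),ys.max())
k=(hsv[...,2]<60)&(hsv[...,1]<110); k[:190]=0;k[245:]=0;k[:,:300]=0;k[:,330:]=0
yy,xx=np.nonzero(k);print('tab',xx.min(),xx.max(),yy.min(),yy.max())
for row in(252,256): q=np.nonzero(b[row,270:360])[0]+270; print(row,q.min(),q.max())
s=r.sense();R=np.array(s['eef_rot']);p=np.array(s['position'])
for n,u,z in(('rimL',(285,257),.105),('rimR',(345,257),.105),('tabtopback',(314,197.5),.179),('tabc',(314,203),.179)):
    X=plane(W,u,z);print(n,X.round(4),'tool',(R.T@(X-p)).round(4))
E
```

```text
blue bbox 282 347 191 257
tab 306 329 191 237
252 285 344
256 285 344
rimL [ 0.4143 -0.2083  0.105 ] tool [-0.0477 -0.0366  0.206 ]
rimR [ 0.4067 -0.2714  0.105 ] tool [-0.0477  0.0268  0.206 ]
tabtopback [ 0.4854 -0.249   0.179 ] tool [ 0.0277 -0.0048  0.132 ]
tabc [ 0.4811 -0.2485  0.179 ] tool [ 0.0233 -0.0048  0.132 ]
```

>>> step_arm:
  deltas: "0.9 -0.5 2 0 0; 0 0 3 0 0; 0 0 3 0 -0.1; 0 0 3 0 -0.1; 0 0 2 0 -0.1"

```text
time: 2.23
position: [0.4654, -0.2472, 0.178]
eef_rot: [[0.992, -0.123, -0.002], [-0.123, -0.992, 0.002], [-0.002, -0.001, -1.0]]
ft_force: [-0.8, -0.4, 0.0]
opening: 0.452
grasp_force: 0.0
```

>>> step_arm:
  deltas: "0 0 1.2 0 -0.1; 0 0 1 0 -0.1; 0 0 1 0 -0.1; 0 0 1 0 -0.1; 0 0 0 0 -0.1"

```text
time: 2.65
position: [0.4665, -0.2467, 0.1379]
eef_rot: [[0.993, -0.121, -0.001], [-0.121, -0.993, 0.001], [-0.001, -0.001, -1.0]]
ft_force: [-0.2, -0.2, 0.3]
opening: 0.45
grasp_force: 0.0
```

```bash
python3 - <<'E'
from h import *
s=r.sense(); print(s['time'],s['position'],s['ft_force'],s['opening'])
im=imaging.snapshot('wrist');cv2.imwrite('pics/w2.png',im)
E
```

```text
2.65 [ 0.4664843  -0.24671882  0.13788406] [-0.19154673 -0.23645739  0.29536557] 0.4495311833270333
```

View pics/w2.png

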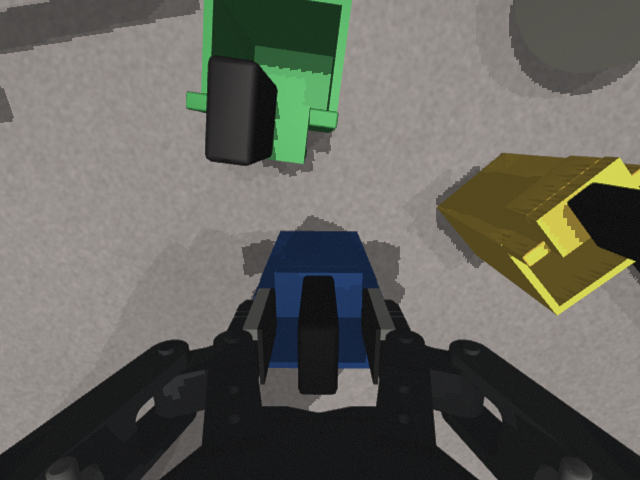

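The tab sits at (318,335), centred between the pads, so I'll close.

>>> step_arm:
  deltas: "0 0 0 0 -1; 0 0 0 0 -1; 0 0 0 0 -1; 0 0 0 0 -1; 0 0 0 0 -1"
  force: 60

```text
time: 3.12
position: [0.4676, -0.2471, 0.1403]
eef_rot: [[0.993, -0.121, 0.002], [-0.121, -0.993, -0.001], [0.002, 0.001, -1.0]]
ft_force: [1.4, 0.7, 5.3]
opening: 0.153
grasp_force: 59.2
```

>>> step_arm:
  deltas: "0 0 0 0 -1; 0 0 -0.2 0 -1; 0 0 -0.4 0 -1; 0 0 -0.7 0 -1; 0 0 -1 0 -1"

```text
time: 3.53
position: [0.4664, -0.2464, 0.162]
eef_rot: [[0.993, -0.121, -0.002], [-0.121, -0.993, 0.001], [-0.002, -0.001, -1.0]]
ft_force: [0.2, -0.5, -2.1]
opening: 0.156
grasp_force: 58.4
```

>>> step_arm:
  deltas: "0 0 -1.5 -0.04 -1; 0 0 -2.2 -0.05 -1; 0 0 -2.5 -0.05 -1; 0 0 -2.5 -0.04 -1; 0 0 -1.8 0 -1"

```text
time: 3.95
position: [0.4671, -0.247, 0.2705]
eef_rot: [[0.998, 0.061, 0.002], [0.061, -0.998, -0.002], [0.002, 0.002, -1.0]]
ft_force: [0.2, -1.5, -2.4]
opening: 0.16
grasp_force: 58.6
```

>>> step_arm:
  deltas: "0 -1 0 0 -1; 0 -2 0 0 -1; 0 -3 0 0 -1; 0 -3 0 0 -1; 0 -3 0 0 -1"

```text
time: 4.37
position: [0.4592, -0.1252, 0.2663]
eef_rot: [[0.998, 0.058, -0.001], [0.058, -0.998, 0.001], [-0.001, -0.001, -1.0]]
ft_force: [1.4, 0.1, -3.8]
opening: 0.158
grasp_force: 58.8
```

>>> step_arm:
  deltas: "0 -3 0 0 -1; 0 -3 0 0 -1; 0 -3 0 0 -1; 0 -3 0 0 -1; 0 -2.5 0 0 -1"

```text
time: 4.78
position: [0.4503, 0.0202, 0.2665]
eef_rot: [[0.998, 0.059, -0.001], [0.059, -0.998, 0.001], [-0.001, -0.001, -1.0]]
ft_force: [0.5, 0.6, -2.5]
opening: 0.158
grasp_force: 58.9
```

>>> step_arm:
  deltas: "1 -2 0 0 -1; 2 -1.2 0 0 -1; 2 -0.8 0 0 -1; 2 0 0 0 -1; 1 0 0 0 -1"

```text
time: 5.2
position: [0.5297, 0.0637, 0.2659]
eef_rot: [[0.998, 0.06, -0.001], [0.06, -0.998, 0.0], [-0.001, -0.0, -1.0]]
ft_force: [0.4, 0.0, -2.1]
opening: 0.16
grasp_force: 58.9
```

>>> step_arm:
  deltas: "2 0 0 0 -1; 1.2 0 0 0 -1; 0 0 0 0 -1; 0 0 0 0 -1; 0 0 0 0 -1"

```text
time: 5.62
position: [0.5599, 0.0646, 0.2667]
eef_rot: [[0.998, 0.059, -0.001], [0.059, -0.998, 0.0], [-0.001, -0.0, -1.0]]
ft_force: [0.2, -0.1, -3.6]
opening: 0.154
grasp_force: 58.9
```

```bash
python3 - <<'E'
from h import *
s=r.sense(); print(s['time'],s['position'],np.round(s['eef_rot'],3).tolist(),s['ft_force'],s['wrist_torque'])
im=imaging.snapshot('wrist');cv2.imwrite('pics/w3.png',im)
for n in('top','scene'): cv2.imwrite(f'pics/{n}3.png',imaging.snapshot(n))
E
```

```text
5.6167 [0.55993316 0.06462632 0.2667396 ] [[0.998, 0.059, -0.001], [0.059, -0.998, 0.0], [-0.001, -0.0, -1.0]] [ 0.19704005 -0.05850974 -3.64093458] [ 0.04348685 -0.07144639 -0.02320888]
```

View pics/w3.png

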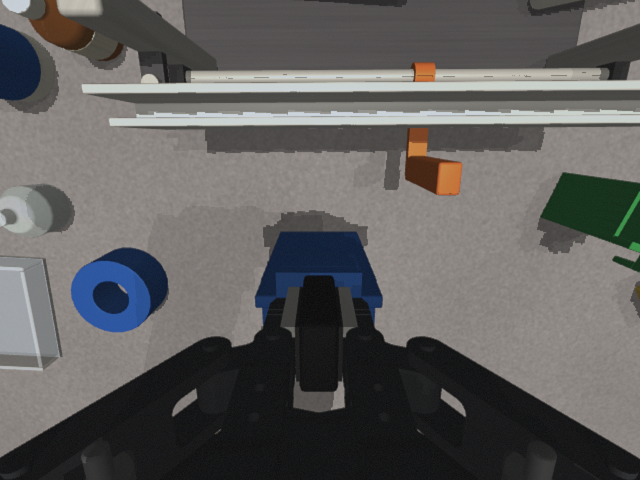

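The rail lies across the wrist view: back-wall top at row ~88 and lip top at row ~122, both nearly level. The stop's top face is at (447,178). I'll measure these precisely.

```bash
python3 - <<'E'
from h import *
W=wcam(); im=cv2.imread('pics/w3.png'); g=cv2.cvtColor(im,cv2.COLOR_BGR2GRAY).astype(float)
s=r.sense();R=np.array(s['eef_rot']);p=np.array(s['position'])
print(g[80:130,300].astype(int))
for nm,lo,hi,z in(('lip',117,130,.19),('back',80,98,.21)):
    U=[];A=[];B=[]
    for u in list(range(150,400,10))+list(range(480,630,10)):
        ok=np.nonzero(g[lo:hi,u]>165)[0]
        if len(ok): U.append(u);A.append(lo+ok.min()-.5);B.append(lo+ok.max()+.5)
    for k,Q in(('far',A),('near',B)):
        f=np.polyfit(U,Q,1); 
        for _ in range(3):
            e=abs(np.polyval(f,U)-Q); m=e<1.2; f=np.polyfit(np.array(U)[m],np.array(Q)[m],1)
        a=plane(W,(150,np.polyval(f,150)),z);b=plane(W,(620,np.polyval(f,620)),z)
        d=a-b; t=lambda X:(R.T@(X-p)).round(4)
        X0=a+(b-a)*((t(a)[1])/(t(a)[1]-t(b)[1]))
        print(nm,k,len(U),m.sum(),a.round(4),b.round(4),'yaw',np.arctan2(-d[0],d[1]).round(4),'tool at y0',t(X0))
hsv=cv2.cvtColor(im,cv2.COLOR_BGR2HSV); m=(hsv[...,0]<15)&(hsv[...,1]>180)
for row in(160,164,168,172,176,180,184,188,192): q=np.nonzero(m[row,395:480])[0]+395; print(row,q.min(),q.max(),hsv[row,q.min():q.max():6,2])
E
```

```text
[168 154 153 199 209 208 208 207 208 208 209 189 106  74  73  74  73  75
  75  74  73  76 101 130 134 135 133 132 132 130 130 151 205 210 210 208
 179 197 208 209 208 208 208 208 188 101  72  72  73  75]
lip far 40 40 [0.6394 0.1706 0.19  ] [ 0.6559 -0.1088  0.19  ] yaw 0.0592 tool at y0 [ 0.0853 -0.      0.0774]
lip near 40 40 [0.6344 0.171  0.19  ] [ 0.6526 -0.1098  0.19  ] yaw 0.0648 tool at y0 [ 0.0809 -0.      0.0774]
back far 40 30 [0.6574 0.16   0.21  ] [ 0.6713 -0.0871  0.21  ] yaw 0.0559 tool at y0 [0.1024 0.     0.0574]
back near 40 40 [0.6512 0.1605 0.21  ] [ 0.6672 -0.0884  0.21  ] yaw 0.0645 tool at y0 [ 0.0969 -0.      0.0574]
160 407 442 [70 71 74 78 86 88]
164 408 460 [ 70  69  69  71  71  91 197 198 197]
168 406 460 [ 68  72  71  72  71  69 197 198 196]
172 406 460 [ 69  69  71  70  70  68 197 198 196]
176 412 459 [ 71  70  70  71  70 198 198 196]
180 411 459 [ 69  70  69  70  69 197 197 196]
184 418 458 [ 70  70  71  85 198 198 197]
188 427 458 [ 69  69 199 198 197 197]
192 435 457 [ 74 198 199 198]
```

>>> step_arm:
  deltas: "1 0 0 0 -1; 2 0 0 0 -1; 2 0 0 0 -1; 1.5 0 0 0 -1; 0.5 0 0 0 -1"

```text
time: 6.18
position: [0.6318, 0.0682, 0.2668]
eef_rot: [[0.998, 0.058, 0.0], [0.058, -0.998, -0.0], [0.0, 0.0, -1.0]]
ft_force: [-0.6, -0.2, -2.6]
opening: 0.161
grasp_force: 58.9
```

>>> step_arm:
  deltas: "0 0 0.5 0 -1; 0 0 1 0 -1; 0 0 1 0 -1; 0 0 0.5 0 -1; 0 0 0 0 -1"

```text
time: 6.6
position: [0.6293, 0.0685, 0.2352]
eef_rot: [[0.998, 0.059, -0.003], [0.059, -0.998, 0.0], [-0.003, -0.0, -1.0]]
ft_force: [-0.7, 0.3, -3.6]
opening: 0.161
grasp_force: 58.9
```

>>> step_arm:
  deltas: "0.2 0 0 0 -1; 0.2 0 0 0 -1; 0.1 0 0 0 -1; 0.1 0 0 0 -1; 0 0 0 0 -1"

```text
time: 7.02
position: [0.6371, 0.0686, 0.2376]
eef_rot: [[0.998, 0.059, 0.001], [0.059, -0.998, -0.0], [0.001, 0.0, -1.0]]
ft_force: [-0.2, 0.0, -3.1]
opening: 0.158
grasp_force: 58.9
```

>>> step_arm:
  deltas: "0.05 0 0 0 -1; 0.05 0 0 0 -1; 0.05 0 0 0 -1; 0.05 0 0 0 -1; 0 0 0 0 -1"

```text
time: 7.43
position: [0.6388, 0.0688, 0.2373]
eef_rot: [[0.998, 0.059, 0.0], [0.059, -0.998, -0.0], [0.0, 0.0, -1.0]]
ft_force: [-0.5, 1.1, -2.6]
opening: 0.157
grasp_force: 58.9
```

>>> step_arm:
  deltas: "0.04 0 0 0 -1; 0.04 0 0 0 -1; 0.04 0 0 0 -1; 0 0 0 0 -1; 0 0 0 0 -1"

```text
time: 7.85
position: [0.6399, 0.0689, 0.2373]
eef_rot: [[0.998, 0.059, 0.0], [0.059, -0.998, -0.0], [0.0, 0.0, -1.0]]
ft_force: [-0.3, 0.1, -3.2]
opening: 0.155
grasp_force: 58.9
```

>>> step_arm:
  deltas: "0.04 0 0 0 -1; 0.04 0 0 0 -1; 0 0 0 0 -1; 0 0 0 0 -1; 0 0 0 0 -1"

```text
time: 8.27
position: [0.6407, 0.0689, 0.2373]
eef_rot: [[0.998, 0.059, -0.0], [0.059, -0.998, -0.0], [-0.0, 0.0, -1.0]]
ft_force: [-0.9, -0.2, -2.8]
opening: 0.156
grasp_force: 58.9
```

>>> step_arm:
  deltas: "0.04 0 0 0 -1; 0.04 0 0 0 -1; 0 0 0 0 -1; 0 0 0 0 -1; 0 0 0 0 -1"

```text
time: 8.68
position: [0.6415, 0.069, 0.2373]
eef_rot: [[0.998, 0.059, 0.0], [0.059, -0.998, -0.0], [0.0, 0.0, -1.0]]
ft_force: [-0.1, 0.6, -3.2]
opening: 0.152
grasp_force: 58.9
```

>>> step_arm:
  deltas: "0.04 0 0 0 -1; 0.04 0 0 0 -1; 0 0 0 0 -1; 0 0 0 0 -1; 0 0 0 0 -1"

```text
time: 9.1
position: [0.6421, 0.069, 0.2372]
eef_rot: [[0.998, 0.059, -0.0], [0.059, -0.998, -0.0], [-0.0, 0.0, -1.0]]
ft_force: [-2.8, -0.6, -2.3]
opening: 0.16
grasp_force: 59.1
```

>>> step_arm:
  deltas: "0.03 0 0 0 -1; 0 0 0 0 -1; 0 0 0 0 -1; 0 0 0 0 -1; 0 0 0 0 -1"

```text
time: 9.52
position: [0.6423, 0.069, 0.2373]
eef_rot: [[0.998, 0.059, -0.001], [0.059, -0.998, -0.0], [-0.001, 0.0, -1.0]]
ft_force: [-4.6, 0.0, -0.6]
opening: 0.154
grasp_force: 59.2
```

>>> step_arm:
  deltas: "-0.1 0 0 0 -1; -0.1 0 0 0 -1; -0.08 0 0 0 -1; 0 0 0 0 -1; 0 0 0 0 -1"

```text
time: 9.93
position: [0.64, 0.0689, 0.2374]
eef_rot: [[0.998, 0.059, 0.001], [0.059, -0.998, -0.0], [0.001, 0.0, -1.0]]
ft_force: [0.1, 0.4, -2.3]
opening: 0.154
grasp_force: 59.0
```

>>> step_arm:
  deltas: "0 0 0.2 0 -1; 0 0 0.3 0 -1; 0 0 0.3 0 -1; 0 0 0.2 0 -1; 0 0 0 0 -1"

```text
time: 10.35
position: [0.6395, 0.0689, 0.2263]
eef_rot: [[0.998, 0.059, -0.001], [0.059, -0.998, 0.0], [-0.001, -0.0, -1.0]]
ft_force: [0.2, -0.1, -2.7]
opening: 0.153
grasp_force: 59.0
```

>>> step_arm:
  deltas: "0 0 0.2 0 -1; 0 0 0.2 0 -1; 0 0 0.2 0 -1; 0 0 0 0 -1; 0 0 0 0 -1"

```text
time: 10.77
position: [0.6397, 0.0689, 0.2211]
eef_rot: [[0.998, 0.059, -0.0], [0.059, -0.998, -0.0], [-0.0, 0.0, -1.0]]
ft_force: [0.6, -0.0, -2.7]
opening: 0.155
grasp_force: 59.0
```

>>> step_arm:
  deltas: "0 0 0.2 0 -1; 0 0 0.2 0 -1; 0 0 0.2 0 -1; 0 0 0.1 0 -1; 0 0 0 0 -1"

```text
time: 11.18
position: [0.6396, 0.0689, 0.2138]
eef_rot: [[0.998, 0.059, -0.001], [0.059, -0.998, -0.0], [-0.001, -0.0, -1.0]]
ft_force: [-0.6, -0.0, -2.8]
opening: 0.156
grasp_force: 59.0
```

>>> step_arm:
  deltas: "0 0 0.15 0 -1; 0 0 0.15 0 -1; 0 0 0.1 0 -1; 0 0 0.1 0 -1; 0 0 0 0 -1"

```text
time: 11.6
position: [0.6397, 0.0689, 0.209]
eef_rot: [[0.998, 0.059, -0.0], [0.059, -0.998, -0.0], [-0.0, 0.0, -1.0]]
ft_force: [-0.6, 0.7, -2.8]
opening: 0.157
grasp_force: 59.0
```

>>> step_arm:
  deltas: "0 0 0.05 0 -1; 0 0 0.05 0 -1; 0 0 0.05 0 -1; 0 0 0 0 -1; 0 0 0 0 -1"

```text
time: 12.02
position: [0.6398, 0.0689, 0.2078]
eef_rot: [[0.998, 0.059, 0.0], [0.059, -0.998, -0.0], [0.0, 0.0, -1.0]]
ft_force: [0.3, 0.1, -2.5]
opening: 0.158
grasp_force: 59.0
```

>>> step_arm:
  deltas: "0 0 0.05 0 -1; 0 0 0.05 0 -1; 0 0 0.05 0 -1; 0 0 0 0 -1; 0 0 0 0 -1"

```text
time: 12.43
position: [0.6398, 0.0688, 0.2062]
eef_rot: [[0.998, 0.059, -0.0], [0.059, -0.998, -0.0], [-0.0, 0.0, -1.0]]
ft_force: [-0.2, -0.0, -3.0]
opening: 0.158
grasp_force: 59.0
```

>>> step_arm:
  deltas: "0 0 0.04 0 -1; 0 0 0.04 0 -1; 0 0 0 0 -1; 0 0 0 0 -1; 0 0 0 0 -1"

```text
time: 12.85
position: [0.6398, 0.0689, 0.2055]
eef_rot: [[0.998, 0.059, 0.0], [0.059, -0.998, -0.0], [0.0, 0.0, -1.0]]
ft_force: [0.2, 0.8, -3.4]
opening: 0.153
grasp_force: 59.1
```

>>> step_arm:
  deltas: "0 0 0.03 0 -1; 0 0 0.03 0 -1; 0 0 0 0 -1; 0 0 0 0 -1; 0 0 0 0 -1"

```text
time: 13.27
position: [0.6399, 0.0689, 0.2053]
eef_rot: [[0.998, 0.059, 0.001], [0.059, -0.998, -0.0], [0.0, 0.0, -1.0]]
ft_force: [-2.7, 0.0, 3.5]
opening: 0.159
grasp_force: 59.7
```

>>> step_arm:
  deltas: "0 0 -0.03 0 -1; 0 0 0 0 -1; 0 0.1 0 0 -1; 0 0.2 0 0 -1; 0 0.2 0 0 -1"

```text
time: 13.68
position: [0.6403, 0.064, 0.2054]
eef_rot: [[0.998, 0.059, 0.001], [0.059, -0.998, 0.0], [0.001, -0.0, -1.0]]
ft_force: [-0.4, 3.1, 2.2]
opening: 0.156
grasp_force: 59.6
```

>>> step_arm:
  deltas: "0 0.2 0 0 -1; 0 0.2 0 0 -1; 0 0.2 0 0 -1; 0 0.2 0 0 -1; 0 0.2 0 0 -1"

```text
time: 14.1
position: [0.6408, 0.0538, 0.2054]
eef_rot: [[0.998, 0.059, 0.0], [0.059, -0.998, 0.0], [0.0, -0.0, -1.0]]
ft_force: [-0.4, 2.3, 3.3]
opening: 0.154
grasp_force: 59.8
```

>>> step_arm:
  deltas: "0 0.3 0 0 -1; 0 0.3 0 0 -1; 0 0.3 0 0 -1; 0 0.3 0 0 -1; 0 0.3 0 0 -1"

```text
time: 14.52
position: [0.6417, 0.0386, 0.2053]
eef_rot: [[0.998, 0.059, 0.0], [0.059, -0.998, 0.0], [0.0, -0.0, -1.0]]
ft_force: [-0.3, 4.2, 4.6]
opening: 0.154
grasp_force: 60.0
```

>>> step_arm:
  deltas: "0 0.3 0 0 -1; 0 0.1 0 0 -1; 0 0 0 0 -1; 0 0 0 0 -1; 0 0 0 0 -1"

```text
time: 14.93
position: [0.6419, 0.0343, 0.2053]
eef_rot: [[0.998, 0.058, 0.0], [0.058, -0.998, -0.001], [0.0, 0.001, -1.0]]
ft_force: [-0.3, 1.3, 4.3]
opening: 0.157
grasp_force: 60.0
```

```bash
python3 - <<'E'
from h import *
s=r.sense(); print(s['time'],s['position'],s['ft_force'])
w=imaging.snapshot('wrist');cv2.imwrite('pics/w4.png',w)
t=imaging.snapshot('scene');cv2.imwrite('pics/s4.png',t)
f=lambda im,x,y,a,b:cv2.resize(im[y:y+b,x:x+a],(400,400),interpolation=cv2.INTER_CUBIC)
cv2.imwrite('pics/c4.png',np.hstack([f(w,200,120,300,300),f(t,280,190,130,130)]))
E
```

```text
14.9333 [0.64191714 0.03433787 0.20530296] [-0.29643553  1.32764728  4.27553351]
```

View pics/c4.png

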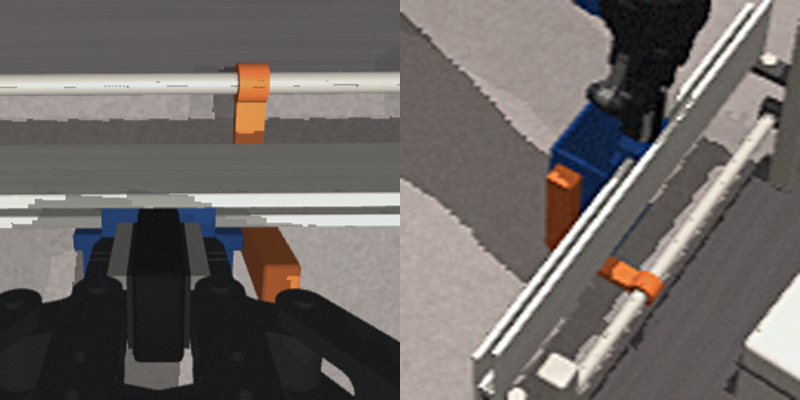

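The holder hangs on the rail with the stop a short gap to its right (tool +y), about 12 mm away. I'll ease the vertical load and approach slowly.

>>> step_arm:
  deltas: "0 0.15 -0.03 0 -1; 0 0.15 0 0 -1; 0 0.15 0 0 -1; 0 0.15 0 0 -1; 0 0 0 0 -1"

```text
time: 15.45
position: [0.6421, 0.0285, 0.2053]
eef_rot: [[0.998, 0.058, -0.0], [0.058, -0.998, -0.0], [-0.0, 0.0, -1.0]]
ft_force: [0.4, 1.6, 2.5]
opening: 0.155
grasp_force: 59.8
```

>>> step_arm:
  deltas: "0 0.05 0 0 -1; 0 0.05 0 0 -1; 0 0.05 0 0 -1; 0 0.05 0 0 -1; 0 0 0 0 -1"

```text
time: 15.87
position: [0.6422, 0.0268, 0.2053]
eef_rot: [[0.998, 0.059, -0.0], [0.059, -0.998, -0.0], [-0.0, 0.0, -1.0]]
ft_force: [-0.7, 2.4, 1.9]
opening: 0.157
grasp_force: 59.8
```

>>> step_arm:
  deltas: "0 0.03 0 0 -1; 0 0.03 0 0 -1; 0 0.03 0 0 -1; 0 0 0 0 -1; 0 0 0 0 -1"

```text
time: 16.28
position: [0.6423, 0.0259, 0.2053]
eef_rot: [[0.998, 0.059, -0.0], [0.059, -0.998, -0.0], [-0.0, 0.0, -1.0]]
ft_force: [-0.4, 1.9, 1.2]
opening: 0.156
grasp_force: 59.7
```

>>> step_arm:
  deltas: "0 0.03 0 0 -1; 0 0.03 0 0 -1; 0 0.03 0 0 -1; 0 0 0 0 -1; 0 0 0 0 -1"

```text
time: 16.7
position: [0.6423, 0.025, 0.2054]
eef_rot: [[0.998, 0.059, -0.0], [0.059, -0.998, -0.0], [-0.0, 0.0, -1.0]]
ft_force: [0.1, 1.5, -0.3]
opening: 0.157
grasp_force: 59.6
```

>>> step_arm:
  deltas: "0 0.03 0 0 -1; 0 0.03 0 0 -1; 0 0 0 0 -1; 0 0 0 0 -1; 0 0 0 0 -1"

```text
time: 17.12
position: [0.6424, 0.0245, 0.2054]
eef_rot: [[0.998, 0.059, -0.0], [0.059, -0.998, -0.0], [-0.0, 0.0, -1.0]]
ft_force: [0.1, 1.0, -0.5]
opening: 0.156
grasp_force: 59.4
```

>>> step_arm:
  deltas: "0 0.03 0 0 -1; 0 0.03 0 0 -1; 0 0 0 0 -1; 0 0 0 0 -1; 0 0 0 0 -1"

```text
time: 17.53
position: [0.6424, 0.0239, 0.2054]
eef_rot: [[0.998, 0.059, -0.0], [0.059, -0.998, -0.0], [-0.0, 0.0, -1.0]]
ft_force: [-0.2, 0.7, -1.0]
opening: 0.161
grasp_force: 59.3
```

>>> step_arm:
  deltas: "0 0.03 0.02 0 -1; 0 0.03 0 0 -1; 0 0 0 0 -1; 0 0 0 0 -1; 0 0 0 0 -1"

```text
time: 17.95
position: [0.6425, 0.0233, 0.2054]
eef_rot: [[0.998, 0.059, 0.0], [0.059, -0.998, -0.0], [0.0, 0.0, -1.0]]
ft_force: [0.1, 0.9, 0.3]
opening: 0.157
grasp_force: 59.3
```

>>> step_arm:
  deltas: "0 0.03 0 0 -1; 0 0.03 0 0 -1; 0 0 0 0 -1; 0 0 0 0 -1; 0 0 0 0 -1"

```text
time: 18.37
position: [0.6426, 0.0228, 0.2053]
eef_rot: [[0.998, 0.059, 0.0], [0.059, -0.998, -0.0], [0.0, 0.0, -1.0]]
ft_force: [-0.3, 1.4, 0.8]
opening: 0.152
grasp_force: 59.5
```

>>> step_arm:
  deltas: "0 0.03 0 0 -1; 0 0.03 0 0 -1; 0 0 0 0 -1; 0 0 0 0 -1; 0 0 0 0 -1"

```text
time: 18.78
position: [0.6426, 0.0226, 0.2054]
eef_rot: [[0.998, 0.059, 0.0], [0.059, -0.998, 0.001], [0.0, -0.001, -1.0]]
ft_force: [-0.9, 5.0, 2.1]
opening: 0.161
grasp_force: 59.5
```

Fy jumped to 5 N, so the holder touches the stop with about 3–4 N. I'll ease off slightly and open gently.

>>> step_arm:
  deltas: "0 -0.02 0 0 -1; 0 0 0 0 -1; 0 0 0 0 -0.9; 0 0 0 0 -0.75; 0 0 0 0 -0.68"
  force: 20

```text
time: 19.2
position: [0.6426, 0.0226, 0.2053]
eef_rot: [[0.998, 0.059, 0.0], [0.059, -0.998, 0.0], [0.0, -0.0, -1.0]]
ft_force: [0.9, 4.8, 2.2]
opening: 0.159
grasp_force: 22.4
```

>>> step_arm:
  deltas: "0 0 0 0 -0.64; 0 0 0 0 -0.6; 0 0 0 0 -0.55; 0 0 0 0 -0.5; 0 0 0 0 -0.4"

```text
time: 19.62
position: [0.6425, 0.022, 0.2051]
eef_rot: [[0.998, 0.058, -0.0], [0.058, -0.998, -0.001], [-0.0, 0.001, -1.0]]
ft_force: [0.2, -0.6, -0.1]
opening: 0.3
grasp_force: 0.0
```

>>> step_arm:
  deltas: "0 0 0 0 -0.3; 0 0 0 0 -0.2; 0 0 0 0 -0.2; 0 0 0 0 -0.2; 0 0 0 0 -0.2"

```text
time: 20.03
position: [0.6425, 0.0223, 0.2053]
eef_rot: [[0.998, 0.059, 0.0], [0.059, -0.998, -0.0], [0.0, 0.0, -1.0]]
ft_force: [-0.3, 0.4, -0.7]
opening: 0.396
grasp_force: 0.0
```

```bash
python3 - <<'E'
from h import *
s=r.sense(); print(s['time'],s['position'],s['ft_force'],s['opening'])
w=imaging.snapshot('wrist')
t=imaging.snapshot('scene');cv2.imwrite('pics/s5.png',t)
f=lambda im,x,y,a,b:cv2.resize(im[y:y+b,x:x+a],(400,400),interpolation=cv2.INTER_CUBIC)
cv2.imwrite('pics/c5.png',np.hstack([f(w,200,120,300,300),f(t,280,190,130,130)]))
E
```

```text
20.0333 [0.64254646 0.02233023 0.2052886 ] [-0.29475002  0.40521305 -0.7334971 ] 0.3959917559372597
```

View pics/c5.png

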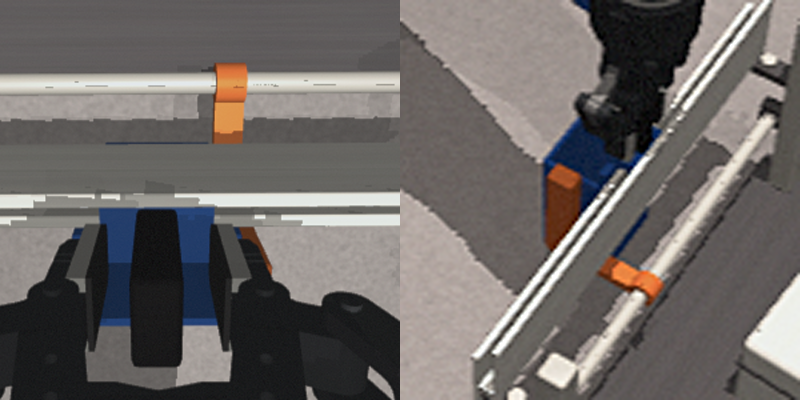

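The fingers are open around the tab, the holder hangs against the stop, and the stop's clamp at (635,280) hasn't moved. I'll retreat straight up.

>>> step_arm:
  deltas: "0 0 -0.3 0 -0.2; 0 0 -0.7 0 -0.2; 0 0 -1 0 -0.2; 0 0 -1.5 0 -0.2; 0 0 -1.5 0 -0.2"

```text
time: 20.55
position: [0.6425, 0.0224, 0.2567]
eef_rot: [[0.998, 0.059, 0.0], [0.059, -0.998, -0.0], [0.0, 0.0, -1.0]]
ft_force: [-0.4, 0.0, -0.2]
opening: 0.4
grasp_force: 0.0
```

>>> step_arm:
  deltas: "0 0 -2 0 -0.2; 0 0 -2 0 -0.2; -2 0 -2 0 -0.2; -2 0 -1 0 -0.2; -2 0 0 0 -0.2"

```text
time: 20.97
position: [0.5828, 0.0186, 0.3293]
eef_rot: [[0.998, 0.059, 0.005], [0.059, -0.998, -0.001], [0.005, 0.001, -1.0]]
ft_force: [-0.2, 0.4, 0.8]
opening: 0.4
grasp_force: 0.0
```

>>> step_arm:
  deltas: "-2 0 0 0 -0.2; -1 0 0 0 -0.2; 0 0 0 0 -0.2; 0 0 0 0 -0.2; 0 0 0 0 -0.2"

```text
time: 21.38
position: [0.5533, 0.017, 0.3258]
eef_rot: [[0.998, 0.059, 0.001], [0.059, -0.998, -0.0], [0.001, 0.0, -1.0]]
ft_force: [-0.1, 0.5, -0.3]
opening: 0.399
grasp_force: 0.0
```

```bash
python3 - <<'E'
from h import *
s=r.sense(); print(s['time'],s['position'],s['ft_force'])
w=imaging.snapshot('wrist')
t=imaging.snapshot('scene')
a=cv2.imread('pics/scene0.png')
def oc(im):
    h=cv2.cvtColor(im,cv2.COLOR_BGR2HSV); m=((h[...,0]<18)&(h[...,1]>170)&(h[...,2]>60)); m[:265]=0;m[295:]=0;m[:,:340]=0;m[:,375:]=0
    y,x=np.nonzero(m); return x.mean(),y.mean(),len(x)
print(oc(a),oc(t))
f=lambda im,x,y,a,b:cv2.resize(im[y:y+b,x:x+a],(400,400),interpolation=cv2.INTER_CUBIC)
cv2.imwrite('pics/c6.png',np.hstack([f(w,150,20,350,350),f(t,280,190,130,130)]))
E
```

```text
21.3833 [0.55329374 0.01700347 0.32580304] [-0.12631136  0.53962561 -0.32649153]
(np.float64(354.77536231884056), np.float64(280.1304347826087), 138) (np.float64(354.77372262773724), np.float64(280.1021897810219), 137)
```

View pics/c6.png

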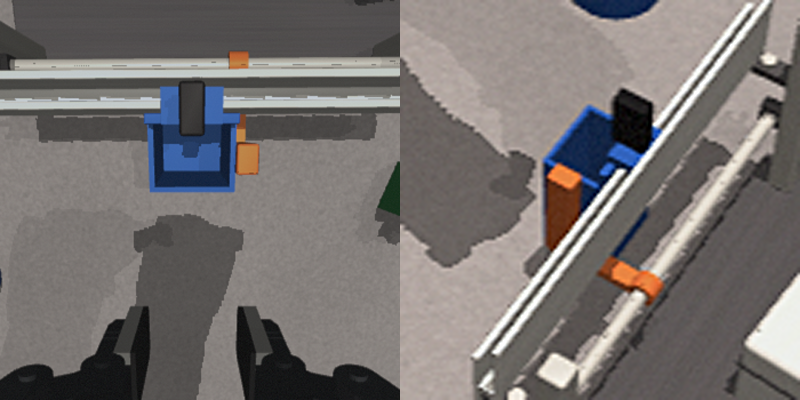

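The holder hangs square on the rail with the arm over the lip, and the stop hasn't moved. I'll check the side-to-stop gap at about crop (236,158) more closely.

```bash
python3 - <<'E'
from h import *
w=imaging.snapshot('wrist')
for row in(150,155,160,165,170): print(row,[tuple(int(v) for v in p) for p in w[row,350:364]])
E
```

```text
150 [(51, 30, 15), (90, 53, 31), (171, 101, 60), (173, 101, 58), (170, 99, 58), (158, 92, 54), (125, 78, 55), (44, 46, 83), (45, 91, 175), (63, 119, 191), (75, 137, 191), (73, 135, 190), (74, 136, 192), (71, 133, 190)]
155 [(52, 31, 18), (92, 55, 31), (169, 100, 59), (172, 101, 61), (171, 101, 60), (157, 91, 54), (75, 52, 50), (28, 48, 89), (47, 94, 179), (66, 122, 192), (72, 134, 191), (72, 133, 190), (70, 132, 189), (72, 134, 191)]
160 [(56, 32, 16), (112, 65, 39), (169, 100, 59), (170, 99, 57), (159, 93, 54), (155, 90, 52), (65, 49, 59), (25, 52, 102), (49, 98, 182), (66, 123, 191), (71, 133, 191), (72, 134, 191), (71, 132, 190), (69, 132, 189)]
165 [(57, 33, 21), (115, 68, 40), (166, 96, 55), (170, 99, 59), (159, 93, 54), (151, 88, 51), (61, 46, 60), (31, 61, 120), (55, 102, 188), (69, 128, 192), (69, 131, 190), (71, 131, 190), (69, 130, 190), (69, 130, 190)]
170 [(64, 36, 20), (141, 82, 48), (169, 99, 60), (169, 97, 57), (167, 96, 55), (114, 65, 41), (45, 47, 77), (32, 68, 133), (53, 104, 189), (67, 127, 193), (69, 131, 191), (69, 131, 192), (68, 129, 191), (68, 129, 191)]
```

```bash
python3 -c "
from station import r
print(r.hand_in())"
```

```text
the job is handed in; nothing more can be done
None
```

The blue holder is hooked fully home behind the lip and was slid about 4.7 cm until its side touched the orange stop. The stop hasn't shifted, nothing read above about 8 N, the holder is released with the arm clear, and the job was handed in at about 21 s.

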